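Zero the kitchen scale and weigh a lemon

ROBOT

A 6-joint arm with a two-finger parallel gripper is mounted at the origin on a cart in front of the work surface, level with it; the furniture and walls round the work are solid. World frame = base frame: x ahead of the robot, y to its left, z up, the work surface at z = 0. Lengths are in m, angles in rad, forces in N, time in s.
With the tool pointing down it reaches from about 0.25 to 0.725 m from the base axis. Payload 4 kg.
Tool frame: the origin (TCP) lies at the very end of the fingers, on their centre line; the grasp point (between the pads) lies 19 mm behind it; z points along the fingers, y is the line along which they close (so a half turn about z gives the same grasp; the last joint's range is limited). The gripper opens to 85 mm and grips with 20 to 120 N. Pads are 22 mm wide; open, the fingers measure 114 mm over their backs; the gripper's body (76 mm by 85 mm) begins 54 mm behind the grasp point. The pads swing forward as they close: fully open they stand 13 mm farther back than shut.
Start: joints at [-1.242, 0.241, 0.005, 1.335, 0, 1.571], TCP at [0.161, -0.473, 0.197] pointing down, gripper open.
Joint ranges: [-2.72, 2.72], [-1.05, 1.87], [-1.09, 1.28], [-1.99, 2.15], [-1.42, 1.44], [-3.14, 3.14]. Speed limits (rad/s): [2.79, 2.79, 3.14, 3.14, 3.14, 3.14].

INTERFACE

Orientations are given as a unit quaternion [x, y, z, w].
In Python, from workcell import telemetry, vision, workorder gives the robot as it stands.
- The arm moves only by the shell command python3 -m inch 'ROWS'. ROWS is JSON, a list of rows, each a list of 3 entries, a list of its own where there are three numbers: the turn, a rotation vector about the tool's x, y, z scaled (see below), then the shift along the tool's x, y, z scaled (see below), then the closure, from -1 (fully open) to 1 (shut). A call has 1 to 10 rows; each row shifts and turns the commanded pose from where the row before left it, along the tool's axes as they then stand; what a row does not reach is not made up. The controller multiplies each number of a shift by 0.3 m and each number of a turn by 360 degrees. A row lasts 1/12 s, in which the tool goes at most 41.7 mm and 7.16 degrees, less where a joint would pass 70% of its speed; a pose out of reach is approached as far as the arm can. A call with a number of a shift or a turn outside -1 to 1 is refused whole. A call with a gripper value outside its range is refused whole. The fingers move at their own pace and stop on an object; the grip force is fixed at half the most. Time passes only in rows, so rows that do not move let the fingers close. It gives the time, the measured TCP pose, the force, the opening and the grip force at its end, in the units of the state.
- telemetry.get_obs(): the state, without advancing time (a new reading comes with each control period).
- vision.camera(name): name is "side" or "top" or "wrist"; returns a dict with "img" (400x640x3 uint8, red, green, blue), "fov_y" (degrees; the focal length in pixels is half the picture's height over the tangent of half this angle, whatever the lens; pixels are square), "cx", "cy" (the principal point, pixels), "pose" (4x4, takes a point from camera to world coordinates). Camera axes: x right, y up, looking along -z (the intrinsics and any distortion apply to the point x, -y, -z); pixel columns grow to the right and rows downward; lengths in m; the calibration is good to about 2 mm. A picture is of the moment at which its call begins. There is no depth.
- workorder.job_done(): hands the job in; it is judged then, once.
The state is a dict: "clock": time; "joint_pos": joint angles; "joint_vel": joint speeds; "tau": joint torques, N m; "eef_pos": TCP position; "tool_rot": TCP orientation; "ft_force": force on the tool from outside, world axes, zero at the start; "ft_torque": the same for the moment, N m; "grip_width": finger opening in m; "grasp_force": force on a finger pad.
Only numpy, scipy, OpenCV 4.12 (cv2) and the standard library are available. Lean on these libraries where they do the work, as an engineer would, in place of code of your own. Each camera call takes 0.05 s, during which the arm holds its last target. There are 200 camera calls.

TASK

Weigh the lemon that lies beside the kitchen scale: take the spice jar off the pan and stand it upright on the worktop beside the scale, then, with the pan empty, press the green zero button fully down and let it come up again. Lay the lemon on the pan, let go of it, and then press the orange hold button fully down and release it, leaving the lemon on the pan. Set things down rather than dropping them, do not press a button at the wrong time, and leave the mug and the kitchen timer where they are.

Things in the scene. Friction and masses are not known exactly. Their poses are not given: they have to be found in the camera images.
- scale: electronic kitchen scale, fixed to the worktop: white case 230 (its x) x 190 (its y) x 23 mm high on rubber feet. Origin at the centre of its underside, z up. Its -x edge is the control strip with a dark display in the middle, a green button at the +y end and an orange one at the -y end; the steel pan covers the rest, at +x. Its yaw varies.
- pan (a point): centre of the scale's shallow round steel pan, on its inner floor 28 mm above the worktop; 35 mm towards +x from the scale's origin. The pan is 148 mm across at the rim; its lip rises 6 mm above this floor, and the flat floor is about 120 mm across.
- zero_button_top (a point): centre of the top of the green zero button, a round cap of 30 mm diameter, 44.5 mm above the worktop when up; in the scale's frame at (-81, +60) mm. It stands 10 mm above a round grey collar of 46 mm diameter. Pressed straight down.
- zero_button (a joint): travel of the green button: 0 up, 0.006 m fully down. A spring pushes it back: it starts to move at about 1.5 N and is fully down at about 5 N; it counts as fully down beyond 5 mm, and as up again below 1.2 mm.
- hold_button_top (a point): centre of the top of the orange hold button, the same as the green one, in the scale's frame at (-81, -60) mm.
- hold_button (a joint): travel of the orange button, same values and spring as the green one.
- spice_jar: spice jar of clear glass with a green screw cap and a green label, round, 46 mm diameter, 106 mm tall, about 0.11 kg; loose; starts upright on the pan. Origin at the centre of its underside, z up through the cap.
- lemon: yellow lemon, rigid, about 78 mm long (its x) x 55 mm (its y) x 56 mm high, about 0.11 kg, lying loose on the bare worktop left or right of the scale (another lemon, far to the left on a chopping board, is not the one meant); its origin is on its underside, under the middle, as it lies at the start.
- lemon_center (a point): middle of the lemon, 28 mm above its underside; its axes are the lemon's (x along its length).
- timer: round wind-up kitchen timer, grey-green cap on a cream base, 62 mm diameter, 50 mm high, loose; origin at the centre of its underside. A bystander. Lemon and timer may stand either way round, one left and one right of the scale.
- mug: striped stoneware mug, 89 mm x 124 mm with its handle, 99 mm high, loose; origin on its underside 18 mm towards the handle from the cup's axis; the handle points to its -y. A bystander at the far left.
There are look-alikes about, which are no part of the job. What is shaped like the spice_jar but purple is not meant.

How it is judged:
On the way, in this order (a step that is already met when the one before it is completed fails the run):
1. the spice jar stands upright on the worktop, off the scale, released and still (height (world z) of spice_jar between -0.012 and 0.012 m and angle between spice_jar's own z axis and vertical below 0.15 rad and contact force between the fingers and spice_jar below 0.1 N and linear speed of spice_jar below 0.03 m/s), for 0.2 s.
2. the green button is pressed fully down (value of joint zero_button above 0.005 m), for 0.05 s.
3. the green button is up again (value of joint zero_button below 0.0012 m), for 0.1 s.
4. the lemon lies on the pan, released and still (horizontal distance between lemon_center and pan below 0.06 m and z of lemon_center in the frame of pan below 0.05 m and contact force between lemon and scale above 0.2 N and contact force between the fingers and lemon below 0.1 N and linear speed of lemon below 0.03 m/s), for 0.2 s.
5. the orange button is pressed fully down (value of joint hold_button above 0.005 m), for 0.05 s.
6. the orange button is up again (value of joint hold_button below 0.0012 m), for 0.1 s.
At the end, for the whole second after the job is handed in: The spice jar stands upright (within 0.15 rad) on the worktop, underside within 12 mm of its height; the lemon lies on the pan, its middle within 60 mm of the pan's centre and less than 50 mm above the pan floor; both are released and slower than 0.03 m/s; both buttons are up (under 1.2 mm) (all of step 1 and all of step 4 and value of joint each of zero_button, hold_button below 0.0012 m); the robot touches nothing.
It fails at once if the green button pressed (over 3 mm) while the spice jar or the lemon is on the scale (value of joint zero_button above 0.003 m and contact force between any of spice_jar, lemon and scale above 0.2 N).
It fails at once if the orange button pressed (over 3 mm) while the lemon is not resting on the scale (value of joint hold_button above 0.003 m and contact force between lemon and scale below 0.05 N).
It fails at once if the spice jar let go in the air, more than 60 mm above the worktop (height (world z) of spice_jar above 0.06 m and contact force between spice_jar and anything else below 0.02 N).
It fails at once if the lemon let go in the air, its middle more than 90 mm above the worktop (height (world z) of lemon_center above 0.09 m and contact force between lemon and anything else below 0.02 N).
It fails at once if the mug or the timer pushed more than 25 mm (distance of any of mug, timer from where it was at the start of the episode above 0.025 m).
It also fails if it takes over 72 s, if anything falls off the work surface, if the arm or the gripper's body presses on something with over 40 N, if the wrist force passes 120 N, or if a joint passes its speed limit or range.

## Working session

There is one attempt and no reset: what is moved stays moved. The work goes in short steps, Python scripts to look and compute and a shell command to move; the robot and the scene stay as the last step left them, time stands still between calls to the robot, and variables do not carry over. Pictures are saved under pics/ and viewed, at most 10 in all, crops included, and the job is handed in when it is done.

```bash
ls; mkdir -p pics; python3 - <<'E'
from workcell import telemetry, vision
import cv2,json,numpy as np
np.set_printoptions(precision=4,suppress=True)
for n in ("top","side"):
    c=vision.camera(n); cv2.imwrite(f"pics/{n}0.png",c["img"][:,:,::-1]); print(n,{k:v for k,v in c.items() if k!="img"})
print(telemetry.get_obs())
E
```

```text
pics
top {'fov_y': 57.87087118124695, 'cx': 316.1880811797903, 'cy': 198.15340474680477, 'pose': array([[-0.0248,  0.996 , -0.086 ,  0.4835],
       [-0.9997, -0.0254, -0.0057,  0.0938],
       [-0.0079,  0.0858,  0.9963,  1.1219],
       [ 0.    ,  0.    ,  0.    ,  1.    ]])}
side {'fov_y': 47.014105153017994, 'cx': 315.80319322726234, 'cy': 203.29115938615018, 'pose': array([[-0.8395,  0.29  , -0.4594, -0.1303],
       [-0.5431, -0.4677,  0.6973,  1.1409],
       [-0.0126,  0.8349,  0.5502,  0.917 ],
       [ 0.    ,  0.    ,  0.    ,  1.    ]])}
{'clock': 0.1, 'joint_pos': array([-1.242 ,  0.2414,  0.0039,  1.3352, -0.    ,  1.5708]), 'joint_vel': array([ 0.001 , -0.0023,  0.003 ,  0.0009, -0.0011,  0.0003]), 'tau': array([ -0.0002, -37.3139,  25.301 ,   0.0109,  -0.0001,   0.    ]), 'eef_pos': array([ 0.1612, -0.4726,  0.1966]), 'tool_rot': array([ 0.9865,  0.1637, -0.0002, -0.001 ]), 'ft_force': array([ 0.2869, -0.6614, -0.6647]), 'ft_torque': array([-0.0104, -0.0031,  0.0139]), 'grasp_force': 0.0, 'grip_width': 0.08512964225362846}
```

View pics/top0.png

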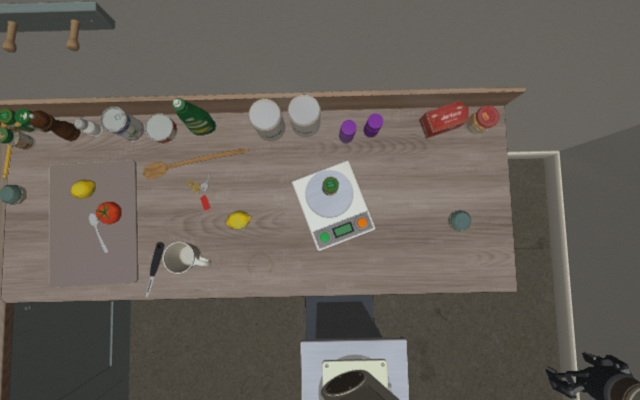

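View pics/side0.png

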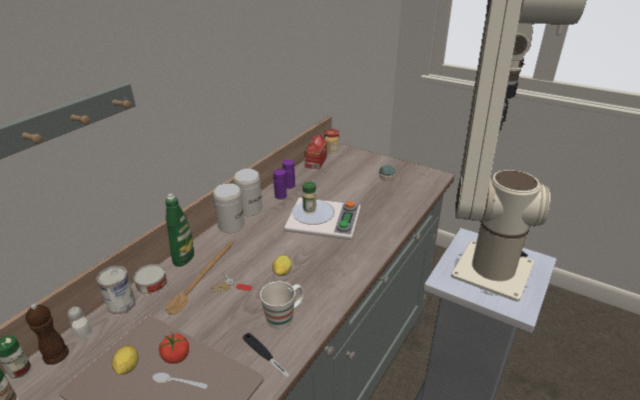

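The top picture shows the scale at about (333,205), with the jar cap at (330,185), green button (324,237), orange button (362,223), lemon (237,220), timer (460,220) and mug (180,257). The side picture shows the jar at (310,197) and the lemon at (282,265). I'll enlarge both.

```bash
python3 - <<'E'
import cv2
t=cv2.imread("pics/top0.png")[155:255,220:380]; s=cv2.imread("pics/side0.png")[165:285,260:400]
cv2.imwrite("pics/topc.png",cv2.resize(t,None,fx=5,fy=5,interpolation=cv2.INTER_CUBIC))
cv2.imwrite("pics/sidec.png",cv2.resize(s,None,fx=5,fy=5,interpolation=cv2.INTER_CUBIC))
E
```

```text
(no output)
```

View pics/topc.png

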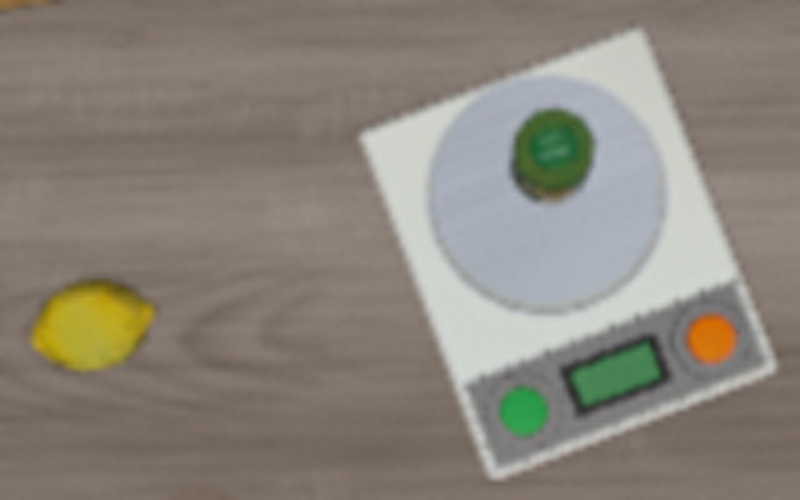

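View pics/sidec.png

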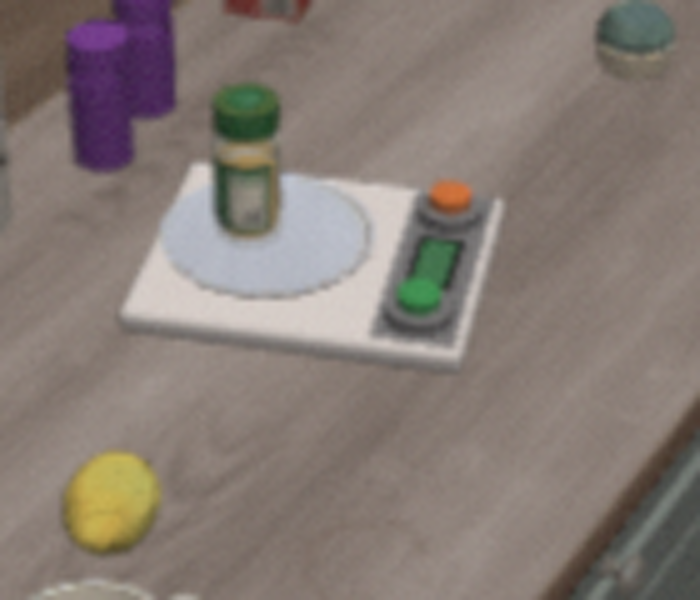

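The crops show these positions. Top: cap (553,147), green (523,411), orange (712,338), pan (548,193), lemon (95,325) with tips at (35,340) and (155,310). Side: cap top (247,97), green (419,292), orange (451,193), pan (266,236), lemon (111,502). Next I triangulate.

```bash
cat > h.py <<'E'
import numpy as np
from scipy.spatial.transform import Rotation as R
np.set_printoptions(precision=4,suppress=True)
P={'top':(57.87087118124695,316.188,198.153,[[-0.0248,0.996,-0.086,0.4835],[-0.9997,-0.0254,-0.0057,0.0938],[-0.0079,0.0858,0.9963,1.1219]]),
'side':(47.014105,315.803,203.291,[[-0.8395,0.29,-0.4594,-0.1303],[-0.5431,-0.4677,0.6973,1.1409],[-0.0126,0.8349,0.5502,0.917]])}
def ray(cam,uv):
    f,cx,cy,M=P[cam] if isinstance(cam,str) else (cam['fov_y'],cam['cx'],cam['cy'],cam['pose'][:3])
    M=np.array(M); f=200/np.tan(np.radians(f)/2)
    d=M[:,:3]@np.array([(uv[0]-cx)/f,-(uv[1]-cy)/f,-1]); return M[:,3],d/np.linalg.norm(d)
def tri(rays):
    A=[np.eye(3)-np.outer(d,d) for o,d in rays]; 
    p=np.linalg.solve(sum(A),sum(a@o for a,(o,d) in zip(A,rays)))
    return p,max(np.linalg.norm(a@(p-o)) for a,(o,d) in zip(A,rays))
def atz(r,z): o,d=r; return o+d*(z-o[2])/d[2]
def go(obs,p,R_des=None):
    "tool-axis shift (in row units) and turn from measured pose"
    Rt=R.from_quat(obs['tool_rot']); s=Rt.inv().apply(np.array(p)-obs['eef_pos'])/0.3
    return s,(Rt.inv()*R_des).as_rotvec()/(2*np.pi) if R_des is not None else None
E
python3 - <<'E'
from h import *
t=lambda u,v:ray('top',((u+.5)/5-.5+220,(v+.5)/5-.5+155)); s=lambda u,v:ray('side',((u+.5)/5-.5+260,(v+.5)/5-.5+165))
for n,a,b,z in [('cap',(553,147),(247,97),.134),('green',(523,411),(419,292),.0445),('orange',(712,338),(451,193),.0445),('pan',(548,193),(266,236),.034),('lemon',(95,325),(111,502),.028)]:
    print(n,*tri([t(*a),s(*b)]),'atz',atz(t(*a),z)[:2],atz(s(*b),z)[:2])
c=[atz(t(*q),.023)[:2] for q in [(361,135),(641,28),(776,370),(494,479)]]; print('corners',c,np.mean(c,0))
l=[atz(t(*q),.028)[:2] for q in [(35,340),(155,310)]]; d=l[1]-l[0]; print('lemon axis',l,np.degrees(np.arctan2(d[1],d[0])),np.linalg.norm(d))
for q in [(460,220)]: print('timer',atz(ray('top',q),.04))
E
```

```text
cap [0.6073 0.06   0.1319] 0.000266105067250284 atz [0.6068 0.06  ] [0.6056 0.0631]
green [0.4617 0.0795 0.04  ] 0.0008692040139718245 atz [0.4611 0.0791] [0.4594 0.0853]
orange [ 0.5021 -0.0345  0.0393] 0.0007587687826474852 atz [ 0.5014 -0.0342] [ 0.499  -0.0271]
pan [0.5931 0.0606 0.0255] 0.0009861535921463068 atz [0.5914 0.0604] [0.5871 0.0713]
lemon [0.52   0.3379 0.0241] 0.001291824082061886 atz [0.5188 0.3363] [0.5184 0.3419]
corners [array([0.6311, 0.1735]), array([0.693, 0.   ]), array([ 0.4815, -0.0748]), array([0.4203, 0.0973])] [0.5565 0.049 ]
lemon axis [array([0.5107, 0.3727]), array([0.527 , 0.2999])] -77.37660747815572 0.07461695194913368
timer [ 0.5007 -0.3264  0.04  ]
```

Checks against the given sizes:
- The buttons are 121 mm apart.
- Scale yaw is 19.5°, and the pan centre from the buttons is (0.591, 0.061), which matches the pan measured directly.
- Heights are 2–4 mm low.

Lemon axis is at about 103°. I'll turn the tool to yaw 103° first, which suits every step.

```bash
python3 -m inch '[[[0,0,-0.0194],[0,0,0],-1],[[0,0,-0.0194],[0,0,0],-1],[[0,0,-0.0194],[0,0,0],-1],[[0,0,-0.0194],[0,0,0],-1],[[0,0,-0.0194],[0,0,0],-1],[[0,0,-0.0194],[0,0,0],-1]]' && python3 -m inch '[[[0,0,-0.0194],[0,0,0],-1],[[0,0,-0.0194],[0,0,0],-1],[[0,0,-0.0194],[0,0,0],-1],[[0,0,-0.0194],[0,0,0],-1],[[0,0,-0.0194],[0,0,0],-1],[[0,0,-0.0194],[0,0,0],-1],[[0,0,0],[0,0,0],-1]]'; cat >> h.py <<'E'
def show(p):
    from workcell import telemetry
    o=telemetry.get_obs(); Rt=R.from_quat(o['tool_rot']); x=Rt.apply([1,0,0])
    print('yaw',np.degrees(np.arctan2(x[1],x[0])),'j',o['joint_pos'],'tcp',o['eef_pos'],'z',Rt.apply([0,0,1]),'clk',o['clock'],'shift units',go(o,p)[0])
E
python3 -c "
from h import *
show([.607,.06,.2])"
```

```text
clock: 0.6
eef_pos: [0.1613, -0.4728, 0.1968]
tool_rot: [0.861, 0.508, 0.0, -0.001]
ft_force: [-0.0, 0.3, 0.1]
grip_width: 0.0851
grasp_force: 0.0
clock: 1.18
eef_pos: [0.1613, -0.4728, 0.1969]
tool_rot: [0.624, 0.781, 0.0, -0.001]
ft_force: [-0.1, -0.3, 0.0]
grip_width: 0.0856
grasp_force: 0.0
yaw 102.75724545026276 j [-1.242   0.2411  0.0043  1.3352  0.      0.1061] tcp [ 0.1613 -0.4728  0.1969] z [-0.0004  0.0012 -1.    ] clk 1.1833 shift units [ 1.4042  1.8411 -0.0088]
```

```bash
python3 -m inch '[[[0,0,0],[0.07,0.092,0],-1],[[0,0,0],[0.07,0.092,0],-1],[[0,0,0],[0.07,0.092,0],-1],[[0,0,0],[0.07,0.092,0],-1],[[0,0,0],[0.07,0.092,0],-1],[[0,0,0],[0.07,0.092,0],-1],[[0,0,0],[0.07,0.092,0],-1],[[0,0,0],[0.07,0.092,0],-1]]' >/dev/null && python3 -m inch '[[[0,0,0],[0.07,0.092,0],-1],[[0,0,0],[0.07,0.092,0],-1],[[0,0,0],[0.07,0.092,0],-1],[[0,0,0],[0.07,0.092,0],-1],[[0,0,0],[0.07,0.092,0],-1],[[0,0,0],[0.07,0.092,0],-1],[[0,0,0],[0.07,0.092,0],-1],[[0,0,0],[0,0,0],-1],[[0,0,0],[0,0,0],-1],[[0,0,0],[0,0,0],-1]]'; python3 - <<'E'
from h import *
from workcell import vision
import cv2,pickle
show([.607,.06,.2]); c=vision.camera('wrist'); pickle.dump(c,open('w1.pkl','wb')); cv2.imwrite('pics/w1.png',c['img'][:,:,::-1]); print(c['pose'],c['fov_y'])
E
```

```text
clock: 2.68
eef_pos: [0.4958, -0.0752, 0.1969]
tool_rot: [0.625, 0.78, -0.001, -0.001]
ft_force: [-0.7, -0.0, 0.2]
grip_width: 0.0854
grasp_force: 0.0
yaw 102.58096547689838 j [-0.1502  0.2451  0.0096  1.3368 -0.0004  1.201 ] tcp [ 0.4958 -0.0752  0.1969] z [-0.0016 -0.0002 -1.    ] clk 2.6833 shift units [ 0.359   0.4598 -0.011 ]
[[ 0.976  -0.2061 -0.0705  0.4781]
 [ 0.2178  0.9219  0.3204  0.0074]
 [-0.0011 -0.328   0.9447  0.372 ]
 [ 0.      0.      0.      1.    ]] 67.10899254358682
```

View pics/w1.png

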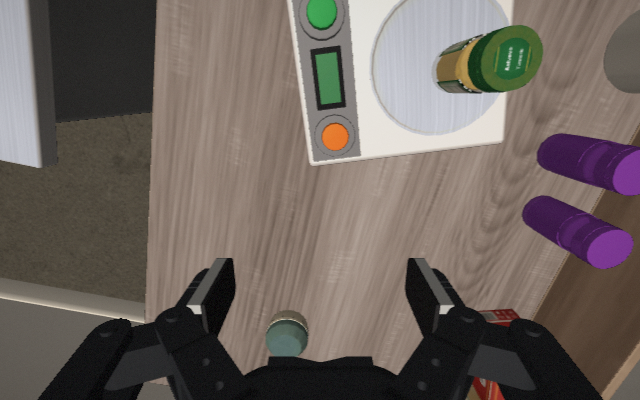

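In the wrist view the cap top is at (513,57), green at (321,12), orange at (335,137) and the pan at (443,63). I'll combine these with the other views.

```bash
python3 - <<'E'
from h import *
import pickle
w=pickle.load(open('w1.pkl','rb'))
t=lambda u,v:ray('top',((u+.5)/5-.5+220,(v+.5)/5-.5+155)); s=lambda u,v:ray('side',((u+.5)/5-.5+260,(v+.5)/5-.5+165))
for n,a,b,c,z in [('cap',(553,147),(247,97),(513,57),.134),('green',(523,411),(419,292),(321,12),.0445),('orange',(712,338),(451,193),(335,137),.0445),('pan',(548,193),(266,236),(443,63),.033)]:
    print(n,*tri([t(*a),ray(w,c)]),*tri([t(*a),s(*b),ray(w,c)]),'atz',atz(t(*a),z)[:2],atz(ray(w,c),z)[:2])
show([.607,.06,.2])
E
```

```text
cap [0.6063 0.0603 0.1374] 0.00022460558936853315 [0.6074 0.0607 0.133 ] 0.001192261425992341 atz [0.6068 0.06  ] [0.608  0.0612]
green [0.4619 0.0791 0.039 ] 0.0009317193619429571 [0.4622 0.0792 0.0396] 0.001216768470528395 atz [0.4611 0.0791] [0.463 0.078]
orange [ 0.5009 -0.0298  0.076 ] 0.0006791642625708023 [ 0.5027 -0.0342  0.0393] 0.0013722647941748168 atz [ 0.5014 -0.0342] [ 0.5034 -0.033 ]
pan [0.5901 0.0607 0.0478] 3.539996507383328e-05 [0.5939 0.0621 0.0278] 0.003386147841920313 atz [0.5915 0.0603] [0.5952 0.0632]
yaw 102.53949404872844 j [-0.1513  0.2445  0.0093  1.3368 -0.0003  1.2006] tcp [ 0.4956 -0.0757  0.1971] z [-0.0013 -0.0001 -1.    ] clk 2.7333 shift units [ 0.3608  0.4606 -0.0103]
```

```bash
python3 -m inch '[[[0,0,0],[0.06,0.077,0],-1],[[0,0,0],[0.06,0.077,0],-1],[[0,0,0],[0.06,0.077,0],-1],[[0,0,0],[0.06,0.077,0],-1],[[0,0,0],[0.06,0.077,0],-1],[[0,0,0],[0.06,0.077,0],-1],[[0,0,0],[0,0,0],-1],[[0,0,0],[0,0,0],-1],[[0,0,0],[0,0,0],-1]]' ; python3 -c "
from h import *
show([.607,.0605,.085])"
```

```text
clock: 3.48
eef_pos: [0.6073, 0.059, 0.1972]
tool_rot: [0.626, 0.78, -0.001, -0.0]
ft_force: [0.6, -0.1, -0.8]
grip_width: 0.0853
grasp_force: 0.0
yaw 102.52470924643721 j [ 0.0971  0.4664  0.33    1.4357 -0.0005  1.4493] tcp [0.6073 0.059  0.1972] z [-0.0012 -0.0006 -1.    ] clk 3.4833 shift units [0.0052 0.0007 0.3741]
```

```bash
python3 -m inch '[[[0,0,0],[0.005,0,0.047],-1],[[0,0,0],[0,0,0.047],-1],[[0,0,0],[0,0,0.047],-1],[[0,0,0],[0,0,0.047],-1],[[0,0,0],[0,0,0.047],-1],[[0,0,0],[0,0,0.047],-1],[[0,0,0],[0,0,0.047],-1],[[0,0,0],[0,0,0.045],-1],[[0,0,0],[0,0,0],-1],[[0,0,0],[0,0,0],-1]]' && python3 -m inch '[[[0,0,0],[0,0,0],0.6],[[0,0,0],[0,0,0],0.6],[[0,0,0],[0,0,0],0.6],[[0,0,0],[0,0,0],0.6],[[0,0,0],[0,0,0],0.6],[[0,0,0],[0,0,0],0.6],[[0,0,0],[0,0,0],0.6],[[0,0,0],[0,0,0],0.6],[[0,0,0],[0,0,0],0.6],[[0,0,0],[0,0,0],0.6]]'
```

```text
clock: 4.32
eef_pos: [0.6064, 0.0603, 0.0851]
tool_rot: [0.626, 0.78, -0.001, -0.001]
ft_force: [0.2, 0.6, 1.2]
grip_width: 0.0851
grasp_force: 0.0
clock: 5.15
eef_pos: [0.6088, 0.0621, 0.0869]
tool_rot: [0.625, 0.781, 0.001, 0.001]
ft_force: [-1.0, 0.0, 5.7]
grip_width: 0.0426
grasp_force: 61.4
```

```bash
python3 -m inch '[[[0,0,0],[0,0,-0.02],0.6],[[0,0,0],[0,0,-0.035],0.6],[[0,0,0],[0,0,-0.04],0.6],[[0,0,0],[0,0,-0.04],0.6],[[0,0,0],[0,0,-0.04],0.6],[[0,0,0],[0,0,-0.025],0.6],[[0,0,0],[0,0,0],0.6],[[0,0,0],[0,0,0],0.6]]' ; python3 -c "
from h import *
show([.57,-.17,.145])"
```

```text
clock: 5.82
eef_pos: [0.608, 0.062, 0.1457]
tool_rot: [0.625, 0.781, 0.0, 0.0]
ft_force: [-0.2, 0.6, -0.6]
grip_width: 0.0424
grasp_force: 60.9
yaw 102.65020953426992 j [0.1017 0.4858 0.2269 1.311  0.     1.4517] tcp [0.608  0.062  0.1457] z [ 0.0009  0.0001 -1.    ] clk 5.8167 shift units [-0.727  -0.2929  0.002 ]
```

```bash
python3 -m inch '[[[0,0,0],[-0.05,-0.02,0],0.6],[[0,0,0],[-0.09,-0.036,0],0.6],[[0,0,0],[-0.09,-0.036,0],0.6],[[0,0,0],[-0.09,-0.036,0],0.6],[[0,0,0],[-0.09,-0.036,0],0.6],[[0,0,0],[-0.09,-0.036,0],0.6],[[0,0,0],[-0.09,-0.036,0],0.6],[[0,0,0],[-0.08,-0.032,0],0.6],[[0,0,0],[-0.05,-0.02,0],0.6],[[0,0,0],[0,0,0],0.6]]' && python3 -m inch '[[[0,0,0],[0,0,0.04],0.6],[[0,0,0],[0,0,0.05],0.6],[[0,0,0],[0,0,0.05],0.6],[[0,0,0],[0,0,0.05],0.6],[[0,0,0],[0,0,0.04],0.6],[[0,0,0],[0,0,0.02],0.6],[[0,0,0],[0,0,0.01],0.6],[[0,0,0],[0,0,0],0.6],[[0,0,0],[0,0,0],0.6]]'; python3 - <<'E'
from h import *
from workcell import vision
import cv2
show([.57,-.17,.06]); c=vision.camera('side')['img'][130:250,270:410,::-1]; cv2.imwrite('pics/s2.png',cv2.resize(c,None,fx=4,fy=4))
E
```

```text
clock: 6.65
eef_pos: [0.5692, -0.1711, 0.1439]
tool_rot: [0.627, 0.779, -0.001, -0.001]
ft_force: [-0.1, 0.5, -1.1]
grip_width: 0.0427
grasp_force: 60.9
clock: 7.4
eef_pos: [0.571, -0.1674, 0.0675]
tool_rot: [0.625, 0.781, 0.0, 0.0]
ft_force: [0.7, 0.3, -1.1]
grip_width: 0.0426
grasp_force: 60.9
yaw 102.67104665728351 j [-0.2853  0.5082  0.0518  1.114   0.0002  1.0644] tcp [ 0.571  -0.1674  0.0675] z [ 0.0004  0.     -1.    ] clk 7.4 shift units [-0.0076 -0.0053  0.0251]
```

View pics/s2.png

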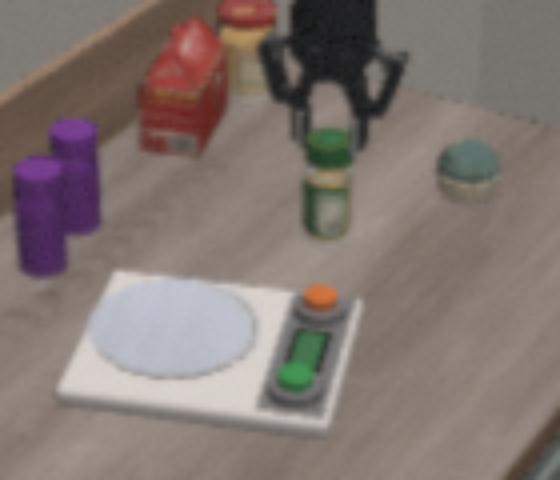

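The jar is held upright at crop (327,185), clear of the scale and timer. I lower it in small steps and watch the force.

```bash
python3 -m inch '[[[0,0,0],[0,0,0.007],0.6],[[0,0,0],[0,0,0.007],0.6],[[0,0,0],[0,0,0.006],0.6],[[0,0,0],[0,0,0],0.6]]' && python3 -m inch '[[[0,0,0],[0,0,0.004],0.6],[[0,0,0],[0,0,0.004],0.6],[[0,0,0],[0,0,0],0.6],[[0,0,0],[0,0,0],0.6]]'
```

```text
clock: 7.78
eef_pos: [0.5704, -0.1677, 0.0609]
tool_rot: [0.625, 0.781, -0.0, -0.0]
ft_force: [0.2, -0.3, 0.1]
grip_width: 0.0423
grasp_force: 60.9
clock: 8.12
eef_pos: [0.5708, -0.1678, 0.059]
tool_rot: [0.625, 0.781, 0.0, 0.0]
ft_force: [-0.4, -1.9, 1.0]
grip_width: 0.0425
grasp_force: 61.0
```

```bash
python3 -m inch '[[[0,0,0],[0,0,0.004],0.6],[[0,0,0],[0,0,0],0.6],[[0,0,0],[0,0,0],0.6]]'
```

```text
clock: 8.37
eef_pos: [0.5709, -0.168, 0.0589]
tool_rot: [0.625, 0.781, 0.0, 0.001]
ft_force: [-2.4, -0.2, 5.5]
grip_width: 0.0426
grasp_force: 61.5
```

Contact at 5.5 N. I open the gripper and retreat.

```bash
python3 -m inch '[[[0,0,0],[0,0,0],0.0],[[0,0,0],[0,0,0],-0.3],[[0,0,0],[0,0,0],-0.6],[[0,0,0],[0,0,0],-1],[[0,0,0],[0,0,0],-1],[[0,0,0],[0,0,0],-1],[[0,0,0],[0,0,0],-1],[[0,0,0],[0,0,0],-1]]' && python3 -m inch '[[[0,0,0],[0,0,-0.03],-1],[[0,0,0],[0,0,-0.05],-1],[[0,0,0],[0,0,-0.06],-1],[[0,0,0],[0,0,-0.06],-1],[[0,0,0],[0,0,-0.06],-1],[[0,0,0],[0,0,-0.06],-1],[[0,0,0],[0,0,-0.06],0],[[0,0,0],[0,0,0],1],[[0,0,0],[0,0,0],1],[[0,0,0],[0,0,0],1]]'; python3 - <<'E'
from h import *
from workcell import vision
import cv2
show([.462,.0787,.16]); c=vision.camera('side')['img'][130:250,270:410,::-1]; d=vision.camera('wrist')['img'][::-1,::-1][::-1,::-1,::-1]
cv2.imwrite('pics/s3.png',np.hstack([cv2.resize(c,(350,300)),cv2.resize(d,(450,300))]))
E
```

```text
clock: 9.03
eef_pos: [0.5706, -0.1677, 0.0574]
tool_rot: [0.625, 0.781, -0.0, -0.0]
ft_force: [-0.8, 0.6, -0.0]
grip_width: 0.0857
grasp_force: 0.0
clock: 9.87
eef_pos: [0.5703, -0.1676, 0.1711]
tool_rot: [0.625, 0.781, -0.0, -0.0]
ft_force: [-0.8, 0.8, -0.9]
grip_width: 0.0387
grasp_force: 0.0
yaw 102.64769505902707 j [-0.2858  0.4417  0.224   1.3538  0.      1.0642] tcp [ 0.5703 -0.1676  0.1711] z [-0.0007  0.0002 -1.    ] clk 9.8667 shift units [ 0.8801 -0.1726  0.0375]
```

View pics/s3.png

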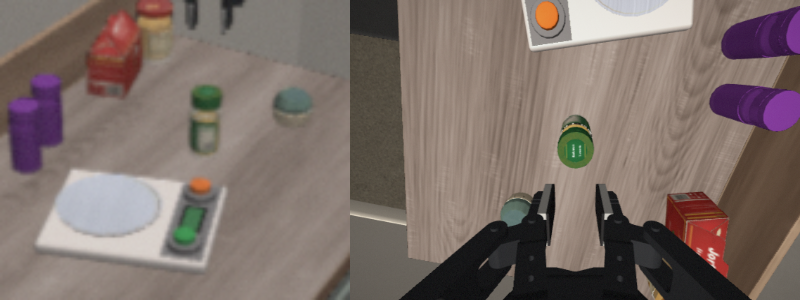

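The jar stands upright at about (205,120) in the left half, free of the fingers. Next is the green button.

```bash
python3 -m inch '[[[0,0,0],[0.06,-0.012,0],1],[[0,0,0],[0.11,-0.022,0],1],[[0,0,0],[0.12,-0.023,0],1],[[0,0,0],[0.12,-0.023,0],1],[[0,0,0],[0.12,-0.023,0],1],[[0,0,0],[0.12,-0.023,0],1],[[0,0,0],[0.12,-0.023,0],1],[[0,0,0],[0.07,-0.014,0],1],[[0,0,0],[0.04,-0.009,0],1],[[0,0,0],[0,0,0],1]]' && python3 -m inch '[[[0,0,0],[0,0,0.05],1],[[0,0,0],[0,0,0.08],1],[[0,0,0],[0,0,0.08],1],[[0,0,0],[0,0,0.08],1],[[0,0,0],[0,0,0.05],1],[[0,0,0],[0,0,0],1],[[0,0,0],[0,0,0],1],[[0,0,0],[0,0,0],1]]'; python3 -c "
from h import *
show([.462,.0787,.0445])"
```

```text
clock: 10.8
eef_pos: [0.4605, 0.0807, 0.1707]
tool_rot: [0.623, 0.782, -0.001, -0.001]
ft_force: [0.2, 0.1, -0.4]
grip_width: 0.0002
grasp_force: 0.0
clock: 11.47
eef_pos: [0.4633, 0.0783, 0.0702]
tool_rot: [0.625, 0.78, 0.0, 0.0]
ft_force: [1.0, 0.7, 0.0]
grip_width: -0.0002
grasp_force: 0.0
yaw 102.6119475381775 j [ 0.1675  0.2803 -0.2936  0.9962 -0.0001  1.5182] tcp [0.4633 0.0783 0.0702] z [ 0.0007  0.     -1.    ] clk 11.4667 shift units [ 0.0023 -0.0039  0.0856]
```

```bash
python3 -m inch '[[[0,0,0],[0.002,-0.004,0.03],1],[[0,0,0],[0,0,0.03],1],[[0,0,0],[0,0,0.018],1],[[0,0,0],[0,0,0],1],[[0,0,0],[0,0,0],1]]' && python3 -m inch '[[[0,0,0],[0,0,0.01],1],[[0,0,0],[0,0,0.01],1],[[0,0,0],[0,0,0],1],[[0,0,0],[0,0,0],1]]'&& python3 -m inch '[[[0,0,0],[0,0,0.005],1],[[0,0,0],[0,0,0],1],[[0,0,0],[0,0,0],1]]'
```

```text
clock: 11.88
eef_pos: [0.4607, 0.0788, 0.0458]
tool_rot: [0.625, 0.781, -0.0, -0.0]
ft_force: [0.3, -0.6, -0.0]
grip_width: 0.0002
grasp_force: 0.0
clock: 12.22
eef_pos: [0.4611, 0.0789, 0.0401]
tool_rot: [0.625, 0.781, -0.0, -0.0]
ft_force: [-0.0, -0.5, -0.2]
grip_width: -0.0003
grasp_force: 0.0
clock: 12.47
eef_pos: [0.4612, 0.0789, 0.0387]
tool_rot: [0.625, 0.781, 0.0, -0.0]
ft_force: [0.2, -0.6, 0.4]
grip_width: 0.0002
grasp_force: 0.0
```

```bash
python3 -m inch '[[[0,0,0],[0,0,0.005],1],[[0,0,0],[0,0,0],1],[[0,0,0],[0,0,0],1]]'; python3 - <<'E'
from h import *
from workcell import vision
import cv2
c=vision.camera('side')['img'][180:240,310:380,::-1]; d=vision.camera('wrist')['img'][200:,170:470,::-1]
cv2.imwrite('pics/s4.png',np.hstack([cv2.resize(c,(420,360),interpolation=2),cv2.resize(d,(380,360))]))
E
```

```text
clock: 12.72
eef_pos: [0.4612, 0.0789, 0.0371]
tool_rot: [0.625, 0.781, -0.0, -0.0]
ft_force: [0.3, 0.4, -0.3]
grip_width: -0.0001
grasp_force: 0.0
```

View pics/s4.png

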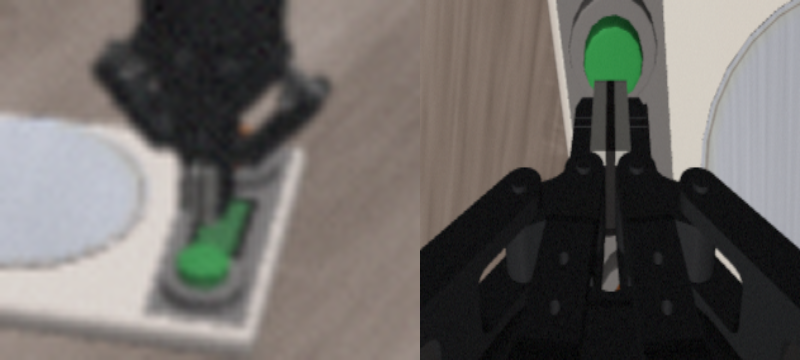

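The wrist view puts the finger tip at the near edge of the green cap, about (320,245). In the side view the fingers stand behind the cap, so the tip may be offset in y. I'll project the reported TCP into both cameras.

```bash
python3 - <<'E'
from h import *
from workcell import vision,telemetry
import cv2
o=telemetry.get_obs();c=vision.camera('wrist'); cv2.imwrite('pics/w5.png',c['img'][:,:,::-1])
s=vision.camera('side')
def proj(c,p):
    q=np.linalg.inv(c['pose'])@np.r_[p,1]; f=200/np.tan(np.radians(c['fov_y'])/2); return c['cx']-f*q[0]/q[2],c['cy']+f*q[1]/q[2]
for n,p in [('tcp',o['eef_pos']),('tcp+y11',o['eef_pos']+[0,.011,0]),('tcp-y11',o['eef_pos']-[0,.011,0]),('green',[.462,.0787,.0445])]: print(n,proj(c,p),proj(s,p))
# green blob centroid
h=cv2.cvtColor(c['img'],cv2.COLOR_RGB2HSV); m=cv2.inRange(h,(50,140,60),(80,255,255)); n,l,st,ce=cv2.connectedComponentsWithStats(m); 
for i in range(1,n):
    if st[i,4]>150: print(st[i],ce[i])
print(o['eef_pos'],c['pose'])
a=c['img'][150:350,240:400,::-1]; cv2.imwrite('pics/w5.png',cv2.resize(a,None,fx=3,fy=3,interpolation=2))
E
```

```text
tcp (np.float64(319.1022267371977), np.float64(232.32965155669484)) (np.float64(343.8746670483334), np.float64(223.66203876310522))
tcp+y11 (np.float64(322.9177423855245), np.float64(216.84952503708018)) (np.float64(342.1738777203841), np.float64(225.3561607454934))
tcp-y11 (np.float64(315.4234015624283), np.float64(247.25520406332606)) (np.float64(345.5581081142685), np.float64(221.9851970349797))
green (np.float64(320.22436606639684), np.float64(238.05223832144534)) (np.float64(343.74824218721244), np.float64(221.7341771441853))
[ 300  209   45   42 1361] [321.6855 229.2645]
[0.4612 0.0789 0.0372] [[ 0.9757 -0.2066 -0.0723  0.4432]
 [ 0.2189  0.9217  0.3201  0.1614]
 [ 0.0005 -0.3282  0.9446  0.2123]
 [ 0.      0.      0.      1.    ]]
```

View pics/w5.png

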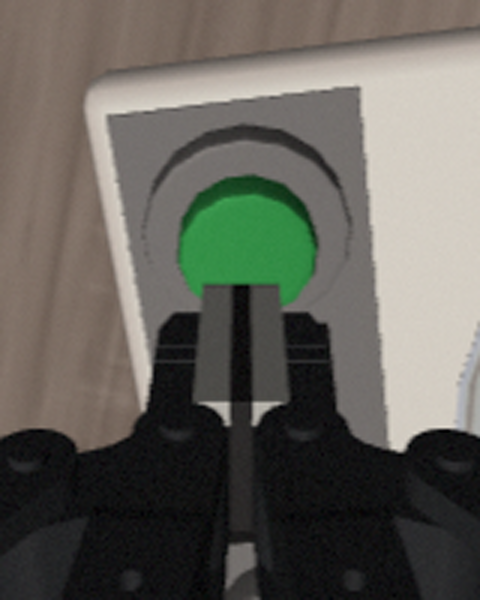

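The open-gripper view (w1) gives the tip distance from the known 85 mm opening. The true finger tips sit about 30–38 mm above the reported TCP, with x and y fine to about 2 mm. That also explains why the fingers held only the top of the jar cap, and why the button shows no force. I'll descend until I feel contact.

```bash
python3 -m inch '[[[0,0,0],[0,0,0.02],1],[[0,0,0],[0,0,0.02],1],[[0,0,0],[0,0,0.02],1],[[0,0,0],[0,0,0],1],[[0,0,0],[0,0,0],1]]' && python3 -m inch '[[[0,0,0],[0,0,0.01],1],[[0,0,0],[0,0,0],1],[[0,0,0],[0,0,0],1]]'; python3 -c "
from h import *
show([.462,.0787,.0445])"
```

```text
clock: 13.33
eef_pos: [0.4604, 0.0788, 0.0184]
tool_rot: [0.625, 0.781, -0.001, -0.001]
ft_force: [-0.8, -0.2, -0.2]
grip_width: 0.0001
grasp_force: 0.0
clock: 13.58
eef_pos: [0.4612, 0.0789, 0.0162]
tool_rot: [0.625, 0.781, -0.0, -0.0]
ft_force: [-1.1, -0.7, 0.7]
grip_width: -0.0003
grasp_force: 0.0
yaw 102.64577909238831 j [ 0.1695  0.3448 -0.3684  0.8577  0.      1.5195] tcp [0.4612 0.0789 0.0162] z [-0.0001 -0.     -1.    ] clk 13.5833 shift units [-0.0013  0.0024 -0.0945]
```

```bash
for i in 1 2; do :; done; python3 -m inch '[[[0,0,0],[0,0,0.007],1],[[0,0,0],[0,0,0],1],[[0,0,0],[0,0,0],1]]' && python3 -m inch '[[[0,0,0],[0,0,0.007],1],[[0,0,0],[0,0,0],1],[[0,0,0],[0,0,0],1]]' && python3 -m inch '[[[0,0,0],[0,0,0.007],1],[[0,0,0],[0,0,0],1],[[0,0,0],[0,0,0],1]]'
```

```text
clock: 13.83
eef_pos: [0.4612, 0.0789, 0.0141]
tool_rot: [0.625, 0.781, 0.0, -0.0]
ft_force: [0.3, 0.6, 0.5]
grip_width: -0.0
grasp_force: 0.0
clock: 14.08
eef_pos: [0.4611, 0.0789, 0.0119]
tool_rot: [0.625, 0.781, -0.0, -0.0]
ft_force: [0.3, 0.5, -0.1]
grip_width: 0.0002
grasp_force: 0.0
clock: 14.33
eef_pos: [0.4615, 0.079, 0.01]
tool_rot: [0.625, 0.781, 0.0, 0.0]
ft_force: [-0.6, 0.6, 1.0]
grip_width: -0.0002
grasp_force: 0.8
```

```bash
python3 -m inch '[[[0,0,0],[0,0,0.007],1],[[0,0,0],[0,0,0],1],[[0,0,0],[0,0,0],1]]' && python3 -m inch '[[[0,0,0],[0,0,0.005],1],[[0,0,0],[0,0,0],1],[[0,0,0],[0,0,0],1]]' && python3 -m inch '[[[0,0,0],[0,0,0.004],1],[[0,0,0],[0,0,0],1],[[0,0,0],[0,0,0],1]]'
```

```text
clock: 14.58
eef_pos: [0.4616, 0.079, 0.008]
tool_rot: [0.625, 0.781, 0.0, 0.0]
ft_force: [-0.9, -0.3, 2.5]
grip_width: -0.0001
grasp_force: 1.4
clock: 14.83
eef_pos: [0.4616, 0.079, 0.0065]
tool_rot: [0.625, 0.781, 0.0, 0.0]
ft_force: [-0.9, -0.3, 3.8]
grip_width: 0.0
grasp_force: 1.9
clock: 15.08
eef_pos: [0.4616, 0.079, 0.0052]
tool_rot: [0.625, 0.781, 0.0, 0.0]
ft_force: [-0.3, 0.8, 4.7]
grip_width: -0.0001
grasp_force: 2.2
```

The spring is being felt. Contact came at a reported z of about 0.0105, so the tip offset is +34 mm. A little further to reach the stop.

```bash
python3 -m inch '[[[0,0,0],[0,0,0.005],1],[[0,0,0],[0,0,0],1],[[0,0,0],[0,0,0],1]]' && python3 -m inch '[[[0,0,0],[0,0,0.003],1],[[0,0,0],[0,0,0],1],[[0,0,0],[0,0,0],1]]'
```

```text
clock: 15.33
eef_pos: [0.4616, 0.079, 0.0046]
tool_rot: [0.625, 0.781, 0.0, 0.0]
ft_force: [-1.4, 0.1, 11.7]
grip_width: 0.0
grasp_force: 5.6
clock: 15.58
eef_pos: [0.4617, 0.079, 0.0044]
tool_rot: [0.625, 0.781, 0.001, 0.0]
ft_force: [-4.0, -1.3, 18.0]
grip_width: 0.0002
grasp_force: 8.8
```

The button hit its stop at 18 N. I release, rise, open and go above the lemon.

```bash
python3 -m inch '[[[0,0,0],[0,0,-0.02],1],[[0,0,0],[0,0,-0.03],1],[[0,0,0],[0,0,-0.06],1],[[0,0,0],[0,0,-0.08],1],[[0,0,0],[0,0,-0.08],0],[[0,0,0],[0,0,-0.06],-1],[[0,0,0],[0,0,0],-1],[[0,0,0],[0,0,0],-1],[[0,0,0],[0,0,0],-1]]'; python3 -c "
from h import *
show([.5195,.337,.1])"
```

```text
clock: 16.33
eef_pos: [0.4602, 0.0787, 0.1007]
tool_rot: [0.625, 0.781, -0.001, -0.001]
ft_force: [-0.8, 0.2, 0.0]
grip_width: 0.0605
grasp_force: 0.0
yaw 102.64968291244223 j [ 0.1695  0.2457 -0.2515  1.0758 -0.      1.5195] tcp [0.4602 0.0787 0.1007] z [-0.0022 -0.0004 -1.    ] clk 16.3333 shift units [0.7966 0.3815 0.0017]
```

```bash
python3 -m inch '[[[0,0,0],[0.04,0.019,0],-1],[[0,0,0],[0.08,0.038,0],-1],[[0,0,0],[0.08,0.038,0],-1],[[0,0,0],[0.08,0.038,0],-1],[[0,0,0],[0.08,0.038,0],-1],[[0,0,0],[0.06,0.03,0],-1],[[0,0,0],[0,0,0],-1],[[0,0,0],[0,0,0],-1],[[0,0,0],[0,0,0],-1]]' >/dev/null; python3 - <<'E'
from h import *
from workcell import vision
import cv2
show([.5195,.337,.1]); 
for n in ('wrist','top','side'):
    c=vision.camera(n); h=cv2.cvtColor(c['img'],cv2.COLOR_RGB2HSV); m=cv2.inRange(h,(20,130,80),(33,255,255)); k,l,st,ce=cv2.connectedComponentsWithStats(m)
    for i in range(1,k):
        if st[i,4]>80:
            yx=np.argwhere(l==i); _,_,V=np.linalg.svd(yx-yx.mean(0),full_matrices=False)
            r=[ray(c,(ce[i]+V[0][::-1]*q)) for q in (-20,0,20)]; a=[atz(x,.028)[:2] for x in r]; d=a[2]-a[0]
            print(n,st[i],a[1],'axis',np.degrees(np.arctan2(d[1],d[0]))%180)
    # jar cap check (top): dark green blobs
E
```

```text
yaw 102.64763399055663 j [ 0.4113  0.3745 -0.0693  1.1308 -0.0004  1.7614] tcp [0.4911 0.2141 0.1002] z [-0.0033 -0.0019 -1.    ] clk 17.0833 shift units [ 0.379   0.1821 -0.0005]
wrist [ 358    0   77  104 6094] [0.5205 0.3398] axis 93.78741399579101
top [  3 145   9  33 132] [0.7167 1.0503] axis 173.89123525596727
top [ 71 180  24  18 353] [0.6257 0.8137] axis 107.12144331613294
side [273 256  18  19 242] [0.5198 0.3445] axis 117.48167925788722
side [112 346  26  28 538] [0.6315 0.8052] axis 109.28380365890817
```

The wrist view confirms the lemon at (0.5205, 0.340), against (0.520, 0.338) before.

```bash
python3 -m inch '[[[0,0,0],[0.077,0.037,0],-1],[[0,0,0],[0.077,0.037,0],-1],[[0,0,0],[0.077,0.037,0],-1],[[0,0,0],[0.077,0.037,0],-1],[[0,0,0],[0.077,0.037,0],-1],[[0,0,0],[0,0,0],-1],[[0,0,0],[0,0,0],-1],[[0,0,0],[0,0,0],-1]]'>/dev/null; python3 - <<'E'
from h import *
from workcell import vision
import cv2
show([.5203,.3385,-.028])
c=vision.camera('wrist'); cv2.imwrite('pics/w6.png',c['img'][:,:,::-1])
h=cv2.cvtColor(c['img'],cv2.COLOR_RGB2HSV); m=cv2.inRange(h,(20,130,80),(33,255,255)); k,l,st,ce=cv2.connectedComponentsWithStats(m)
for i in range(1,k):
    if st[i,4]>300: print(st[i],ce[i],atz(ray(c,ce[i]),.028),atz(ray(c,ce[i]),.034))
E
```

```text
yaw 102.60269428834519 j [ 0.5766  0.534   0.1884  1.2264 -0.0004  1.9275] tcp [0.5211 0.3387 0.1014] z [-0.0009 -0.001  -1.    ] clk 17.9 shift units [ 0.0001 -0.0022  0.4314]
[459  15  63  63 816] [486.1103  49.6066] [0.6173 0.4778 0.028 ] [0.6145 0.4764 0.034 ]
[ 288  151   63   85 3909] [318.3072 193.2041] [0.5197 0.3405 0.028 ] [0.5193 0.3424 0.034 ]
```

```bash
python3 -m inch '[[[0,0,0],[0.003,-0.002,0.04],-1],[[0,0,0],[0,0,0.05],-1],[[0,0,0],[0,0,0.05],-1],[[0,0,0],[0,0,0.05],-1],[[0,0,0],[0,0,0.05],-1],[[0,0,0],[0,0,0.05],-1],[[0,0,0],[0,0,0.05],-1],[[0,0,0],[0,0,0.05],-1],[[0,0,0],[0,0,0],-1],[[0,0,0],[0,0,0],-1]]' && python3 -m inch '[[[0,0,0],[0,0,0.015],-1],[[0,0,0],[0,0,0.015],-1],[[0,0,0],[0,0,0.01],-1],[[0,0,0],[0,0,0],-1],[[0,0,0],[0,0,0],-1]]'
```

```text
clock: 18.78
eef_pos: [0.5198, 0.3389, -0.0158]
tool_rot: [0.626, 0.78, -0.001, -0.0]
ft_force: [-0.6, 0.9, 0.9]
grip_width: 0.0855
grasp_force: 0.0
clock: 19.2
eef_pos: [0.5206, 0.3407, -0.0272]
tool_rot: [0.625, 0.781, 0.0, -0.0]
ft_force: [0.7, 0.5, -0.6]
grip_width: 0.0855
grasp_force: 0.0
```

```bash
python3 -m inch '[[[0,0,0],[0,0,0],0.5],[[0,0,0],[0,0,0],0.5],[[0,0,0],[0,0,0],0.5],[[0,0,0],[0,0,0],0.5],[[0,0,0],[0,0,0],0.5],[[0,0,0],[0,0,0],0.5],[[0,0,0],[0,0,0],0.5],[[0,0,0],[0,0,0],0.5],[[0,0,0],[0,0,0],0.5],[[0,0,0],[0,0,0],0.5]]' && python3 -m inch '[[[0,0,0],[0,0,-0.02],0.5],[[0,0,0],[0,0,-0.04],0.5],[[0,0,0],[0,0,-0.06],0.5],[[0,0,0],[0,0,-0.06],0.5],[[0,0,0],[0,0,-0.05],0.5],[[0,0,0],[0,0,0],0.5],[[0,0,0],[0,0,0],0.5]]'; python3 - <<'E'
from h import *
from workcell import vision
import cv2
show([.591,.0617,.042])
for n in ('wrist','side'):
    c=vision.camera(n); h=cv2.cvtColor(c['img'],cv2.COLOR_RGB2HSV); m=cv2.inRange(h,(20,130,80),(33,255,255)); k,l,st,ce=cv2.connectedComponentsWithStats(m)
    for i in range(1,k):
        if st[i,4]>80: print(n,st[i],ce[i],atz(ray(c,ce[i]),.1))
E
```

```text
clock: 20.03
eef_pos: [0.5209, 0.341, -0.0263]
tool_rot: [0.625, 0.781, 0.001, 0.0]
ft_force: [-1.9, -1.4, 5.0]
grip_width: 0.0517
grasp_force: 62.5
clock: 20.62
eef_pos: [0.5215, 0.3412, 0.0431]
tool_rot: [0.625, 0.781, 0.001, 0.0]
ft_force: [-1.3, -0.3, -0.4]
grip_width: 0.0518
grasp_force: 62.7
yaw 102.6407714314784 j [ 0.5794  0.5794  0.1052  1.0936 -0.      1.9296] tcp [0.5215 0.3412 0.0431] z [ 0.0025  0.0016 -1.    ] clk 20.6167 shift units [-0.9598  0.0221  0.0027]
wrist [ 493    0   82   78 1290] [528.7388  43.1837] [0.5717 0.4559 0.1   ]
wrist [493  54  16  24 143] [500.4266  63.4755] [0.5646 0.4476 0.1   ]
wrist [  261   207   117   150 13331] [319.205  284.0107] [0.5213 0.3424 0.1   ]
side [271 237  16  20 238] [278.4916 246.9874] [0.5196 0.3496 0.1   ]
side [112 346  26  28 537] [124.7561 359.4953] [0.5695 0.8326 0.1   ]
```

The lemon is held, at 51.8 mm width. I carry it over the pan.

```bash
python3 -m inch '[[[0,0,0],[-0.05,0,-0.02],0.5],[[0,0,0],[-0.09,0.003,0],0.5],[[0,0,0],[-0.12,0.003,0],0.5],[[0,0,0],[-0.12,0.003,0],0.5],[[0,0,0],[-0.12,0.003,0],0.5],[[0,0,0],[-0.12,0.003,0],0.5],[[0,0,0],[-0.12,0.003,0],0.5],[[0,0,0],[-0.11,0.002,0],0.5],[[0,0,0],[-0.07,0.002,0],0.5],[[0,0,0],[-0.04,0,0],0.5]]'>/dev/null && python3 -m inch '[[[0,0,0],[0,0,0],0.5],[[0,0,0],[0,0,0],0.5],[[0,0,0],[0,0,0],0.5]]'; python3 - <<'E'
from h import *
from workcell import vision
import cv2
show([.591,.0617,.004])
c=vision.camera('wrist'); h=cv2.cvtColor(c['img'],cv2.COLOR_RGB2HSV); m=cv2.inRange(h,(20,130,80),(33,255,255)); k,l,st,ce=cv2.connectedComponentsWithStats(m)
for i in range(1,k):
    if st[i,4]>300: print(st[i],ce[i])
E
```

```text
clock: 21.8
eef_pos: [0.5894, 0.0621, 0.0473]
tool_rot: [0.624, 0.781, -0.0, -0.001]
ft_force: [-0.4, -0.4, -1.3]
grip_width: 0.0517
grasp_force: 62.7
yaw 102.71132015881015 j [0.1046 0.5233 0.0196 1.0682 0.0006 1.4536] tcp [0.5894 0.0621 0.0473] z [-0.0012  0.0005 -1.    ] clk 21.8 shift units [-0.0025  0.0051  0.1442]
[  261   208   117   149 13162] [318.9001 284.5599]
```

```bash
python3 -m inch '[[[0,0,0],[-0.002,0.003,0.03],0.5],[[0,0,0],[0,0,0.04],0.5],[[0,0,0],[0,0,0.035],0.5],[[0,0,0],[0,0,0.02],0.5],[[0,0,0],[0,0,0.012],0.5],[[0,0,0],[0,0,0],0.5],[[0,0,0],[0,0,0],0.5]]' && python3 -m inch '[[[0,0,0],[0,0,0.008],0.5],[[0,0,0],[0,0,0],0.5],[[0,0,0],[0,0,0],0.5]]' && python3 -m inch '[[[0,0,0],[0,0,0.004],0.5],[[0,0,0],[0,0,0],0.5],[[0,0,0],[0,0,0],0.5]]'
```

```text
clock: 22.43
eef_pos: [0.591, 0.0609, 0.0064]
tool_rot: [0.625, 0.781, -0.0, -0.0]
ft_force: [-0.0, -0.1, -0.5]
grip_width: 0.0515
grasp_force: 62.7
clock: 22.68
eef_pos: [0.5913, 0.0607, 0.0045]
tool_rot: [0.625, 0.781, 0.0, 0.0]
ft_force: [-0.3, 0.2, 0.1]
grip_width: 0.052
grasp_force: 62.7
clock: 22.93
eef_pos: [0.5911, 0.0606, 0.0031]
tool_rot: [0.625, 0.781, 0.0, 0.0]
ft_force: [0.5, 0.9, -1.5]
grip_width: 0.0518
grasp_force: 62.7
```

```bash
python3 -m inch '[[[0,0,0],[0,0,0.004],0.5],[[0,0,0],[0,0,0],0.5],[[0,0,0],[0,0,0],0.5]]' && python3 -m inch '[[[0,0,0],[0,0,0.003],0.5],[[0,0,0],[0,0,0],0.5],[[0,0,0],[0,0,0],0.5]]'
```

```text
clock: 23.18
eef_pos: [0.591, 0.0607, 0.0018]
tool_rot: [0.625, 0.781, -0.0, -0.0]
ft_force: [0.5, 0.4, -1.0]
grip_width: 0.052
grasp_force: 62.7
clock: 23.43
eef_pos: [0.5911, 0.0607, 0.0017]
tool_rot: [0.625, 0.781, 0.0, 0.0]
ft_force: [-3.0, -0.8, 5.0]
grip_width: 0.052
grasp_force: 63.3
```

The lemon touches the pan at 5 N. I open and rise.

```bash
python3 -m inch '[[[0,0,0],[0,0,0],0.1],[[0,0,0],[0,0,0],-0.2],[[0,0,0],[0,0,0],-0.5],[[0,0,0],[0,0,0],-0.8],[[0,0,0],[0,0,0],-1],[[0,0,0],[0,0,0],-1],[[0,0,0],[0,0,0],-1],[[0,0,0],[0,0,0],-1]]' && python3 -m inch '[[[0,0,0],[0,0,-0.03],-1],[[0,0,0],[0,0,-0.05],-1],[[0,0,0],[0,0,-0.08],-1],[[0,0,0],[0,0,-0.08],-1],[[0,0,0],[0,0,-0.08],-1],[[0,0,0],[0,0,-0.06],-1],[[0,0,0],[0,0,0],1],[[0,0,0],[0,0,0],1],[[0,0,0],[0,0,0],1],[[0,0,0],[0,0,0],1]]'; python3 - <<'E'
from h import *
from workcell import vision
import cv2
show([.5022,-.0337,.06])
c=vision.camera('wrist'); cv2.imwrite('pics/w7.png',c['img'][:,:,::-1]); h=cv2.cvtColor(c['img'],cv2.COLOR_RGB2HSV); m=cv2.inRange(h,(20,130,80),(33,255,255)); k,l,st,ce=cv2.connectedComponentsWithStats(m)
for i in range(1,k):
    if st[i,4]>300: print(st[i],ce[i],atz(ray(c,ce[i]),.06))
E
```

```text
clock: 24.1
eef_pos: [0.591, 0.0607, 0.0007]
tool_rot: [0.625, 0.781, -0.0, -0.0]
ft_force: [-0.3, 0.3, 0.5]
grip_width: 0.0855
grasp_force: 0.0
clock: 24.93
eef_pos: [0.5899, 0.0606, 0.1135]
tool_rot: [0.625, 0.781, -0.001, -0.001]
ft_force: [0.5, 0.9, 0.7]
grip_width: 0.0383
grasp_force: 0.0
yaw 102.64813700338117 j [0.1024 0.4719 0.1189 1.2207 0.     1.4524] tcp [0.5899 0.0606 0.1135] z [-0.0028 -0.0003 -1.    ] clk 24.9333 shift units [-0.2427 -0.3537  0.1793]
[ 289  158   66   89 4285] [321.1881 201.9461] [0.5911 0.0621 0.06  ]
```

View pics/w7.png

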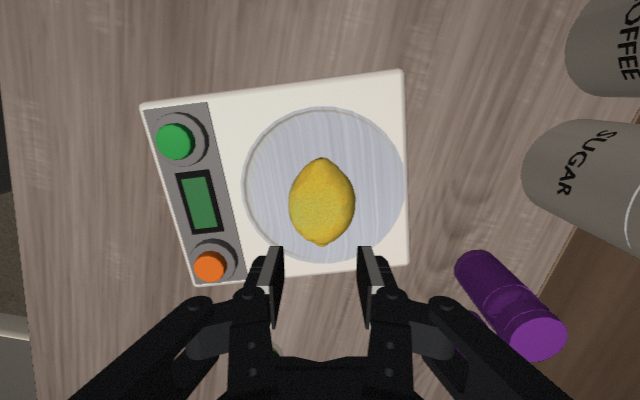

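The lemon rests near the pan's centre at (321,202), released, and the orange button is at (209,267). I go to the orange button.

```bash
python3 -m inch '[[[0,0,0],[-0.04,-0.059,0],1],[[0,0,0],[-0.05,-0.073,0],1],[[0,0,0],[-0.05,-0.073,0],1],[[0,0,0],[-0.05,-0.073,0],1],[[0,0,0],[-0.033,-0.048,0],1],[[0,0,0],[-0.02,-0.028,0],1],[[0,0,0],[0,0,0],1],[[0,0,0],[0,0,0],1],[[0,0,0],[0,0,0],1]]'; python3 -c "
from h import *
show([.5022,-.0337,.015])"
```

```text
clock: 25.73
eef_pos: [0.5043, -0.0331, 0.1148]
tool_rot: [0.625, 0.781, 0.0, 0.0]
ft_force: [-0.0, -0.3, -0.2]
grip_width: -0.0
grasp_force: 0.0
yaw 102.67706926082464 j [-0.0659  0.3025 -0.1335  1.1343  0.0004  1.2837] tcp [ 0.5043 -0.0331  0.1148] z [ 0.0005  0.0004 -1.    ] clk 25.7333 shift units [-0.0004 -0.0073  0.3325]
```

```bash
python3 -m inch '[[[0,0,0],[0,-0.005,0.05],1],[[0,0,0],[0,0,0.07],1],[[0,0,0],[0,0,0.07],1],[[0,0,0],[0,0,0.06],1],[[0,0,0],[0,0,0.05],1],[[0,0,0],[0,0,0.03],1],[[0,0,0],[0,0,0],1],[[0,0,0],[0,0,0],1]]' && python3 -m inch '[[[0,0,0],[0,0,0.007],1],[[0,0,0],[0,0,0.007],1],[[0,0,0],[0,0,0.007],1],[[0,0,0],[0,0,0],1],[[0,0,0],[0,0,0],1]]'
```

```text
clock: 26.4
eef_pos: [0.5022, -0.0335, 0.0157]
tool_rot: [0.625, 0.781, -0.0, -0.0]
ft_force: [0.3, -0.5, 0.7]
grip_width: 0.0002
grasp_force: 0.0
clock: 26.82
eef_pos: [0.5028, -0.034, 0.0103]
tool_rot: [0.625, 0.781, 0.001, 0.001]
ft_force: [0.3, 0.0, 1.0]
grip_width: -0.0002
grasp_force: 0.8
```

```bash
python3 -m inch '[[[0,0,0],[0,0,0.008],1],[[0,0,0],[0,0,0.008],1],[[0,0,0],[0,0,0],1],[[0,0,0],[0,0,0],1]]' && python3 -m inch '[[[0,0,0],[0,0,0.007],1],[[0,0,0],[0,0,0],1],[[0,0,0],[0,0,0],1]]'
```

```text
clock: 27.15
eef_pos: [0.5029, -0.034, 0.0053]
tool_rot: [0.625, 0.781, 0.001, 0.001]
ft_force: [1.8, 0.5, 4.9]
grip_width: 0.0003
grasp_force: 2.2
clock: 27.4
eef_pos: [0.503, -0.0341, 0.0045]
tool_rot: [0.625, 0.781, 0.001, 0.001]
ft_force: [-1.8, 0.2, 14.3]
grip_width: 0.0
grasp_force: 7.0
```

The orange button is at its stop. I release, rise, and check the final scene numerically.

```bash
python3 -m inch '[[[0,0,0],[0,0,-0.02],1],[[0,0,0],[0,0,-0.04],1],[[0,0,0],[0,0,-0.08],1],[[0,0,0],[0,0,-0.1],1],[[0,0,0],[0,0,-0.1],1],[[0,0,0],[0,0,-0.1],1],[[0,0,0],[0,0,-0.08],1],[[0,0,0],[0,0,0],1],[[0,0,0],[0,0,0],1],[[0,0,0],[0,0,0],1]]'; python3 - <<'E'
from h import *
from workcell import vision
import cv2
for n,R_ in (('side',[((20,130,80),(33,255,255),.056),((50,100,40),(85,255,255),.1)]),('top',[((20,130,80),(33,255,255),.056)])):
    c=vision.camera(n); h=cv2.cvtColor(c['img'],cv2.COLOR_RGB2HSV)
    for lo,hi,z in R_:
        k,l,st,ce=cv2.connectedComponentsWithStats(cv2.inRange(h,lo,hi))
        for i in range(1,k):
            if st[i,4]>40 and 260<ce[i][0]<400: print(n,st[i],atz(ray(c,ce[i]),z))
E
```

```text
clock: 28.23
eef_pos: [0.5008, -0.034, 0.1575]
tool_rot: [0.625, 0.781, -0.001, -0.001]
ft_force: [-1.0, 0.6, -0.1]
grip_width: 0.0002
grasp_force: 0.0
side [307 198  14  15 155] [0.5909 0.0634 0.056 ]
side [340 214  11  14  88] [0.4249 0.1386 0.1   ]
top [319 185  24  17 302] [0.5897 0.0583 0.056 ]
```

```bash
python3 -c "
from workcell import workorder
print(workorder.job_done())"
```

```text
the job is handed in; nothing more can be done
None
```

I handed the job in at about 28 s: the lemon rests near the pan's centre, and both buttons were pressed to their stops and released in order. The jar stood upright when I let go of it, but was not detected in the final camera check, and the hand-in call returned no verdict.

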